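# Gauge the press stud with a thread ring gauge

### The job

Take the knurled ring gauge off its black rest, put it on the threaded stud and screw it down clockwise, without forcing it, until it bottoms on the shoulder and you feel the resistance rise. Then back it off half a turn so that it is not left jammed, let go and leave it there on the thread; do not disturb the other things on the desk.

Things in the scene. Friction and masses are not known exactly. Their poses are not given: they have to be found in the camera images.
- ring_mid (a point): centre (half-way up, on the axis) of the ring gauge: a steel ring, knurled outside, 46 mm outside diameter, 24 mm high, about 0.13 to 0.2 kg, bore 29 mm. It stands with its bore upright on the black rest; z is its axis, pointing up. A larger, flatter plain ring (64 mm across, 12 mm high) on the desk is not it
- ring_foot (a point): centre of the ring gauge's lower face, which must stay downwards. Its inside thread is near this face: four stubs, 2.5 mm thick, reach in to 9.7 mm from the axis, two opposite ones 5 mm and the other two 8 mm above this face
- rest: fixed black rest the ring gauge stands on at the start: a post 42 mm across whose top is 20 mm above the desk, on a foot 68 mm across and 5 mm high; origin on the desk under its centre (the ring may stand up to 3 mm off-centre)
- stud_top (a point): centre of the very top of the fixed, upright steel stud. Below it come a cone (8 mm across at the top, widening to 17 mm over 8 mm) and 5 mm of plain pilot 17 mm across, over which the ring's stubs pass with about 1.1 mm of clearance all round; then the thread. The top stands 27 to 32 mm above the shoulder
- thread_end (a point): upper end of the stud's thread, on its axis, 13 mm below the stud's top. Right-hand thread, 27 mm across, two starts: clockwise from above screws down 12 mm per turn, axial play about 1 mm; self-locking. Which angle catches is found by feel: rest the ring on the thread, turn clockwise, let it sink with the lead; it catches within half a turn. About 0.7 to 1.5 turns in all
- shoulder (a point): centre of the flat round shoulder (36 mm across, narrower than the ring: fingers can reach past it) from which the stud rises, 75 mm above the desk. The ring bottoms when its lower face meets it. At first it still turns lightly (the play), then the turning moment climbs from below 0.05 by about 0.05 N m per 0.1 rad: 0.15 to 0.25 N m is well seated, 0.4 N m is forcing it
- fixture: the fixed fixture that carries the stud: an aluminium column 36 mm across on a round boss 48 mm across (top 26 mm above the desk) and a grey base plate 84 x 84 x 14 mm; origin on the desk under the column's axis
Mind the look-alikes: they are no part of the job. There is more than one size of the rest; the job needs the larger. Leave any turquoise look-alike of the part that bears ring_mid alone.

How it is judged:
By the outcome, as a careful person would: the job done as asked, in the order asked, and still so for the second after the job is handed in, with the robot touching nothing.
It also fails if it takes over 72 s, if anything falls off the work surface, if the arm or the gripper's body presses on something with over 40 N, if the wrist force passes 120 N, or if a joint passes its speed limit or range.

### The arm

A 7-joint arm with a two-finger parallel gripper is mounted at the origin on the work surface. World frame = base frame: x ahead of the robot, y to its left, z up, the work surface at z = 0. Lengths are in m, angles in rad, forces in N, time in s.
With the tool pointing down it reaches from about 0.35 to 0.9 m from the base axis. Payload 8.1 kg.
Tool frame: the origin (TCP) lies at the very end of the fingers, on their centre line; the grasp point (between the pads) lies 19 mm behind it; z points along the fingers, y is the line along which they close (so a half turn about z gives the same grasp; the last joint's range is limited). The gripper opens to 85 mm and grips with 20 to 120 N. Pads are 22 mm wide; open, the fingers measure 114 mm over their backs; the gripper's body (76 mm by 85 mm) begins 54 mm behind the grasp point. The pads swing forward as they close: fully open they stand 13 mm farther back than shut.
Start: joints at [1.002, 0.434, 0.025, 1.573, -0.012, 1.134, -0.075], TCP at [0.281, -0.558, 0.231] pointing down, gripper open.
Joint ranges: [-2.62, 2.62], [-0.44, 2.09], [-1.27, 1.32], [0.08, 2.57], [-1.32, 4.46], [0.12, 2], [-2.74, 2.74]. Speed limits (rad/s): [2.22, 2.22, 3.01, 3.01, 3.14, 3.14, 3.14].

### API

Orientations are given as [roll, pitch, yaw] about the fixed x, y, z axes, in that order (R = Rz(yaw) Ry(pitch) Rx(roll)).
In Python, from plant import * gives the robot as it stands.
- The arm moves only by the shell command python3 -m creep 'ROWS' [OPENING] [FORCE]. ROWS is JSON, a list that holds one entry, the list of rows, each a list of 4 numbers: the shift along the tool's x, y, z in m, then the turn about the tool's z in degrees. A call has exactly 5 rows; each row is the pose to reach, as a shift and turn from the pose commanded when the call began, along the tool's axes at that moment; what a row does not reach only later rows make up. A row lasts 1/12 s, in which the tool goes at most 41.7 mm and 7.16 degrees, less where a joint would pass 70% of its speed; a pose out of reach is approached as far as the arm can. A call with a gripper value outside its range is refused whole. OPENING is the finger opening in m, from 0 to 0.0854, set as the call begins (- or left out, the last holds). The fingers move at their own pace and stop on an object; FORCE is the grip in N (left out, the last holds). Time passes only in rows, so rows that repeat a pose let the fingers close, or fill a call up. It gives the time, the measured TCP pose, the force, the opening and the grip force at its end, in the units of the state.
- get_obs(): the state, without advancing time (a new reading comes with each control period).
- capture(name): name is "scene" or "top" or "wrist"; returns a dict with "frame" (400x640x3 uint8, blue, green, red), "mtx" (3x3 intrinsics, pixels), "pose" (4x4, takes a point from camera to world coordinates); the wrist camera has in their place "T_tool_cam" (4x4, takes a point from camera to tool coordinates, whose origin is the TCP and whose axes are the flange's). Camera axes: x right, y up, looking along -z (the intrinsics and any distortion apply to the point x, -y, -z); pixel columns grow to the right and rows downward; lengths in m; the calibration is good to about 2 mm. A picture is of the moment at which its call begins: read the wrist's pose just before it. There is no depth.
- finish_job(): hands the job in; it is judged then, once.
Trained networks look in a picture, given as the dict that the camera call returned (one of the last four; its "shot" number tells which), for a name from the list of things; names that differ only in an ending like _2 or _b are one class to them, and where a whole thing is asked for, a point or a joint stands for the part that bears it (a point fixed in the world has none). Each returns a list of dicts, best first, with "confidence" (0 to 1); they miss things now and then, are a little off and sometimes report something else, mostly with a low value. They report only what shows in the picture. A call takes as long as a camera call. They do not tell look-alikes from the thing itself.
- find_in(picture, target): "extent" ([centre column, centre row, width, height] in pixels, round what is visible of it).
- place_of(picture, target): "location" ([column, row] in pixels: a listed point, or the origin of a listed thing).
The state is a dict: "t": time; "qpos": joint angles; "qd": joint speeds; "joint_torque": joint torques, N m; "position": TCP position; "tcp_rot": TCP orientation; "force": force on the tool from outside, world axes, zero at the start; "ft_torque": the same for the moment, N m; "width": opening from 0.0 (shut) to 1.0 (fully open); "finger_force": force on a finger pad.
Only numpy, scipy, OpenCV 4.12 (cv2) and the standard library are available. Lean on these libraries where they do the work, as an engineer would, in place of code of your own. Each camera call takes 0.05 s, during which the arm holds its last target. There are 200 camera calls.

## Working session

There is one attempt and no reset: what is moved stays moved. The work goes in short steps, Python scripts to look and compute and a shell command to move; the robot and the scene stay as the last step left them, time stands still between calls to the robot, and variables do not carry over. Pictures are saved under pics/ and viewed, at most 10 in all, crops included, and the job is handed in when it is done.

```bash
mkdir -p pics; ls
cat > h.py <<'E'
from plant import *
import numpy as np, cv2
from scipy.spatial.transform import Rotation as R
def tool():
    o=get_obs(); T=np.eye(4); T[:3,:3]=R.from_euler('xyz',o['tcp_rot']).as_matrix(); T[:3,3]=o['position']; return T,o
def shot(n):
    T,o=tool(); p=capture(n)
    p['W']=T@np.array(p['T_tool_cam']) if n=='wrist' else np.array(p['pose'])
    return p
def ray(p,uv):
    d=p.get('dist',None)
    x=cv2.undistortPoints(np.array([[uv]],float),np.array(p['mtx']),d)[0,0]
    v=p['W'][:3,:3]@np.array([x[0],-x[1],-1]); return p['W'][:3,3],v/np.linalg.norm(v)
def onz(p,uv,z):
    c,v=ray(p,uv); return c+v*(z-c[2])/v[2]
def px(p,X):
    c=np.linalg.inv(p['W'])@np.append(X,1); q=np.array(p['mtx'])@np.array([c[0],-c[1],-c[2]]); return q[:2]/q[2]
E
python3 - <<'E'
from h import *
np.set_printoptions(precision=3,suppress=True)
T,o=tool(); print(o)
zs=dict(ring_mid=.032,rest=0,stud_top=.105,shoulder=.075,fixture=0)
for n in('scene','top','wrist'):
    p=shot(n); print(n,[k for k in p]); cv2.imwrite(f'pics/{n}0.png',p['frame'])
    for t,z in zs.items():
        for d in place_of(p,t)[:3]: print(t,round(d['confidence'],2),np.round(d['location']),onz(p,d['location'],z))
E
```

```text
pics
{'t': 0.0, 'qpos': array([ 1.002,  0.435,  0.025,  1.574, -0.012,  1.134, -0.075]), 'qd': array([ 0.   ,  0.001,  0.002, -0.001, -0.   ,  0.001,  0.001]), 'joint_torque': array([ -0.001, -67.048,   1.024, -31.622,   0.015,   0.012,  -0.   ]), 'position': array([ 0.28 , -0.558,  0.231]), 'tcp_rot': array([-3.14 ,  0.   ,  0.466]), 'force': array([ 0.811,  0.342, -0.442]), 'ft_torque': array([ 0.04 , -0.069, -0.033]), 'finger_force': 0.0, 'width': 0.9987991173241562}
scene ['frame', 'mtx', 'pose', 'shot', 'W']
ring_mid 0.97 [357. 192.] [0.57  0.16  0.032]
ring_mid 0.92 [342. 208.] [0.57  0.101 0.032]
rest 0.94 [344. 222.] [0.577 0.1   0.   ]
rest 0.72 [302. 248.] [ 0.549 -0.     0.   ]
stud_top 0.75 [244. 248.] [ 0.541 -0.123  0.105]
stud_top 0.17 [244. 265.] [ 0.563 -0.148  0.105]
shoulder 0.88 [247. 267.] [ 0.548 -0.131  0.075]
fixture 0.91 [251. 297.] [ 0.545 -0.133  0.   ]
fixture 0.73 [342. 213.] [0.56  0.121 0.   ]
top ['frame', 'mtx', 'pose', 'shot', 'W']
ring_mid 0.88 [253. 200.] [0.576 0.105 0.032]
ring_mid 0.79 [214. 207.] [0.561 0.177 0.032]
rest 0.96 [259. 203.] [0.574 0.097 0.   ]
rest 0.71 [313. 210.] [ 0.562 -0.005  0.   ]
shoulder 0.68 [385. 211.] [ 0.55  -0.128  0.075]
shoulder 0.46 [390. 211.] [ 0.55  -0.137  0.075]
fixture 0.71 [376. 217.] [ 0.551 -0.127  0.   ]
wrist ['frame', 'mtx', 'T_tool_cam', 'shot', 'W']
```

View pics/scene0.png

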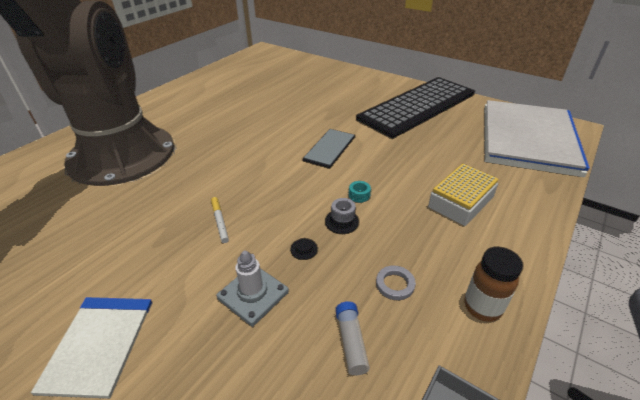

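View pics/top0.png

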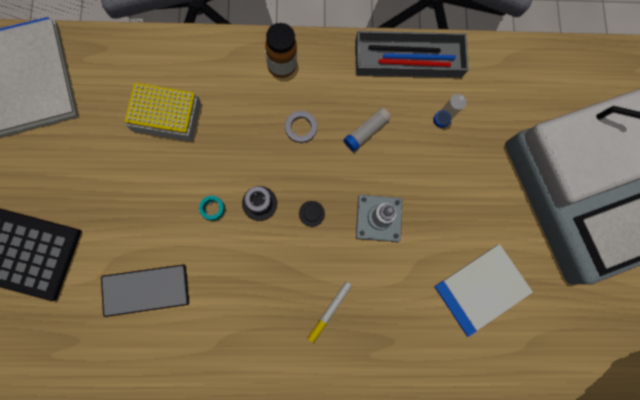

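The scene shot shows the ring gauge on the larger rest at about (342,210), with the turquoise look-alike at (360,190), the small rest at (304,248) and the stud fixture at (250,285). In the top shot the ring is at (258,198) and the stud at (385,211).

```bash
cat >> h.py <<'E'
def delta(X,yaw=None):
    T,o=tool(); d=T[:3,:3].T@(np.array(X)-T[:3,3])
    a=0 if yaw is None else -np.degrees(yaw-o['tcp_rot'][2])
    a=(a+180)%360-180
    print('delta mm',np.round(d*1e3,1),'turn',np.round(a,1),'| pos',np.round(o['position'],4),'yaw',np.round(np.degrees(o['tcp_rot'][2]),1),'tilt',np.round(o['tcp_rot'][:2],3),'q7',o['qpos'][6].round(3),'t',o['t'])
E
python3 - <<'E'
from h import *
print(np.round(shot('wrist')['T_tool_cam'],3))
delta([.53,-.13,.26],1.34); delta([.573,.103,.2],1.75)
E
```

```text
[[ 0.001  0.951  0.309  0.079]
 [ 1.    -0.001 -0.001  0.   ]
 [-0.     0.309 -0.951 -0.143]
 [ 0.     0.     0.     1.   ]]
delta mm [ 415.2 -270.9  -28.7] turn -50.1 | pos [ 0.2807 -0.5585  0.2314] yaw 26.7 tilt [3.142 0.   ] q7 -0.075 t 0.95
delta mm [ 558.2 -459.8   31.3] turn -73.6 | pos [ 0.2807 -0.5585  0.2314] yaw 26.7 tilt [3.142 0.   ] q7 -0.075 t 0.95
```

```bash
python3 -m creep '[[[0.03,-0.02,-0.005,-5],[0.065,-0.04,-0.01,-10],[0.1,-0.065,-0.015,-15],[0.13,-0.085,-0.02,-20],[0.16,-0.105,-0.029,-25]]]'
python3 - <<'E'
from h import *
delta([.53,-.13,.26],1.34)
E
```

```text
t: 1.37
position: [0.3771, -0.3904, 0.2601]
tcp_rot: [-3.141, -0.0, 0.907]
force: [0.8, -0.6, -0.4]
width: 1.0
finger_force: 0.0
delta mm [ 2.994e+02 -4.000e+01  2.000e-01] turn -24.8 | pos [ 0.3771 -0.3904  0.2601] yaw 52.0 tilt [-3.141 -0.   ] q7 -0.002 t 1.3667
```

```bash
python3 -m creep '[[[0.035,-0.005,0,-5],[0.07,-0.01,0,-10],[0.105,-0.015,0,-15],[0.14,-0.02,0,-20],[0.175,-0.025,0,-25]]]'
python3 -m creep '[[[0.03,0.035,0,0],[0.06,0.035,0,0],[0.09,0.035,0,0],[0.118,0.037,0,0],[0.118,0.037,0,0]]]'
python3 - <<'E'
from h import *
np.set_printoptions(precision=4,suppress=True)
delta([.573,.103,.2],1.75)
p=shot('wrist'); cv2.imwrite('pics/w1.png',p['frame'])
for t,z in dict(stud_top=.105,shoulder=.075,fixture=0,thread_end=.092,rest=0).items():
    for d in place_of(p,t)[:2]: print(t,round(d['confidence'],2),np.round(d['location']),onz(p,d['location'],z))
E
```

```text
t: 1.78
position: [0.466, -0.2384, 0.2606]
tcp_rot: [3.141, 0.0, 1.343]
force: [0.8, -0.8, 0.5]
width: 1.0
finger_force: 0.0
t: 2.2
position: [0.5303, -0.1265, 0.2606]
tcp_rot: [3.141, -0.003, 1.347]
force: [0.5, 1.0, 0.4]
width: 0.999
finger_force: 0.0
delta mm [233.1  -9.4  61.4] turn -23.1 | pos [ 0.5303 -0.1265  0.2606] yaw 77.2 tilt [ 3.141 -0.003] q7 -0.198 t 2.2
stud_top 0.65 [328. 181.] [ 0.5457 -0.1288  0.105 ]
shoulder 0.88 [329. 175.] [ 0.5472 -0.1298  0.075 ]
fixture 0.6 [329. 180.] [ 0.5456 -0.1559  0.    ]
thread_end 0.62 [331. 178.] [ 0.5495 -0.1296  0.092 ]
rest 0.67 [312.  69.] [ 0.5557 -0.0022  0.    ]
```

View pics/w1.png

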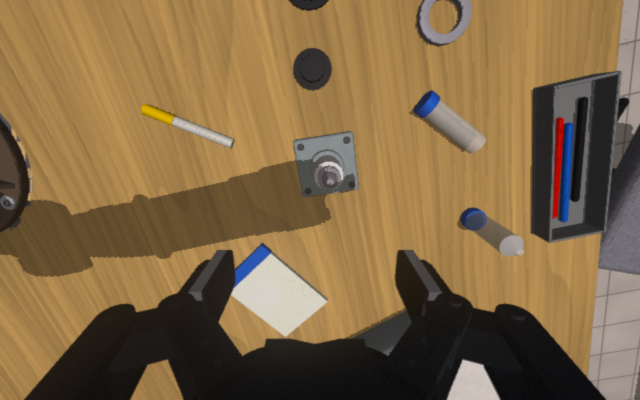

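The stud is at about (329,178) in the wrist view, inside the plate at (325,163), which puts it near (0.547,-0.130). Next I go to the ring.

```bash
python3 -m creep '[[[0.035,0,0.005,-5],[0.07,0,0.015,-10],[0.105,-0.002,0.025,-15],[0.14,-0.004,0.035,-20],[0.17,-0.006,0.04,-23]]]'
python3 -m creep '[[[0.02,0.02,0.01,0],[0.03,0.02,0.02,0],[0.03,0.02,0.02,0],[0.03,0.02,0.02,0],[0.03,0.02,0.02,0]]]'
python3 - <<'E'
from h import *
np.set_printoptions(precision=4,suppress=True)
p=shot('wrist'); cv2.imwrite('pics/w2.png',p['frame'])
for t,z in dict(ring_mid=.032,ring_foot=.02,rest=0).items():
    for d in place_of(p,t)[:2]: print(t,round(d['confidence'],2),np.round(d['location']),onz(p,d['location'],z))
delta([.574,.103,.1],1.75)
for z,r in((.044,.023),(.02,.021),(.005,.034)): print([np.round(px(p,[.574+r*np.cos(a),.103+r*np.sin(a),z])) for a in np.arange(0,6.2,np.pi/2)])
E
```

```text
t: 2.92
position: [0.5617, 0.0342, 0.2193]
tcp_rot: [-3.141, -0.0, 1.743]
force: [0.1, -0.4, -0.8]
width: 0.999
finger_force: 0.0
t: 3.33
position: [0.5766, 0.0638, 0.2006]
tcp_rot: [-3.141, 0.001, 1.737]
force: [0.2, -0.9, -0.5]
width: 1.002
finger_force: 0.0
ring_mid 0.98 [317. 144.] [0.5732 0.1022 0.032 ]
ring_mid 0.8 [320.  62.] [0.5616 0.1846 0.032 ]
ring_foot 0.73 [320. 147.] [0.5772 0.0985 0.02  ]
ring_foot 0.67 [319.  62.] [0.5607 0.186  0.02  ]
rest 0.83 [294. 220.] [ 0.5608 -0.0046  0.    ]
rest 0.65 [319. 150.] [0.5777 0.0926 0.    ]
delta mm [ 38.4   3.5 100.9] turn -0.7 | pos [0.5768 0.0646 0.2009] yaw 99.6 tilt [3.141 0.001] q7 -0.243 t 3.5333
[array([340., 149.]), array([322., 123.]), array([297., 142.]), array([315., 166.])]
[array([336., 146.]), array([321., 124.]), array([300., 139.]), array([315., 160.])]
[array([346., 146.]), array([323., 112.]), array([290., 136.]), array([313., 169.])]
```

View pics/w2.png

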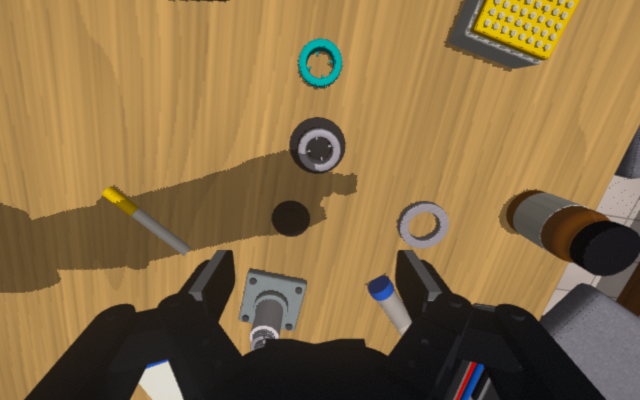

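The ring on its large rest is at about (320,149), the turquoise one at (320,63) and the stud at the lower left near (265,330). I'll go over it and fit the ring's rim from nearer.

```bash
python3 -m creep '[[[0.015,0.001,0.02,0],[0.03,0.002,0.04,0],[0.036,0.003,0.06,0],[0.036,0.003,0.07,0],[0.036,0.003,0.07,0]]]' 0.075
python3 - <<'E'
from h import *
np.set_printoptions(precision=4,suppress=True)
p=shot('wrist'); f=p['frame']
for t,z in dict(ring_mid=.032,ring_foot=.02,rest=0).items():
    for d in place_of(p,t)[:2]: print(t,round(d['confidence'],2),np.round(d['location']),onz(p,d['location'],z))
d=find_in(p,'ring_mid')[0]; print(d)
delta([.574,.103,.1],1.75)
for X in((.575,.100),(.574,.103)):
  f2=f.copy()
c=(.575,.100)
for z,r in((.044,.023),(.044,.0145),(.005,.034)):
  cv2.polylines(f2,[np.int32([px(p,[c[0]+r*np.cos(a),c[1]+r*np.sin(a),z]) for a in np.arange(0,6.3,.1)])],True,(0,0,255),1)
u=np.int32(px(p,[*c,.044])); k=f2[max(0,u[1]-75):u[1]+75,u[0]-100:u[0]+100]; print(u)
cv2.imwrite('pics/w3.png',cv2.resize(k,None,fx=4,fy=4))
E
```

```text
t: 3.95
position: [0.5722, 0.101, 0.1284]
tcp_rot: [-3.138, 0.001, 1.74]
force: [-0.5, -1.7, 0.5]
width: 0.88
finger_force: 0.0
ring_mid 0.76 [319.  98.] [0.5607 0.1857 0.032 ]
ring_mid 0.7 [317. 199.] [0.5743 0.1003 0.032 ]
ring_foot 0.82 [320. 197.] [0.577  0.0986 0.02  ]
ring_foot 0.66 [316. 101.] [0.5592 0.1831 0.02  ]
rest 0.83 [283. 271.] [0.5533 0.0001 0.    ]
rest 0.71 [317. 195.] [0.5751 0.0945 0.    ]
{'extent': [317.4, 201.7, 55.1, 60.4], 'confidence': 0.78}
delta mm [ 1.6 -0.2 31.6] turn -0.7 | pos [0.5744 0.1014 0.1316] yaw 99.6 tilt [3.14 0.  ] q7 -0.35 t 4.2
[318 204]
```

View pics/w3.png

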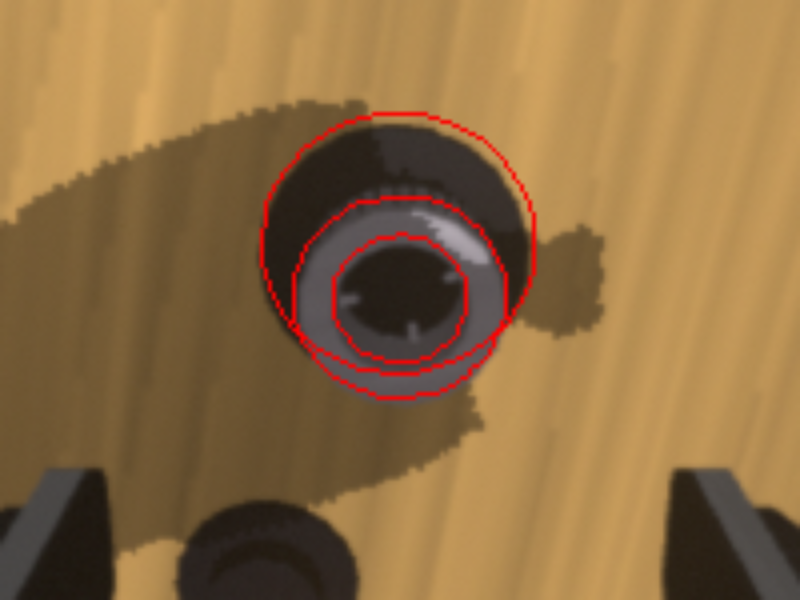

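```bash
python3 -m creep '[[[-0.002,0,0.025,0],[-0.002,0,0.05,0],[-0.002,0,0.075,0],[-0.002,0,0.1,0],[-0.002,0,0.115,0]]]' 0.07
python3 -m creep '[[[0,0,0.003,0],[0,0,0.006,0],[0,0,0.006,0],[0,0,0.006,0],[0,0,0.006,0]]]'
python3 -m creep '[[[0,0,0,0],[0,0,0,0],[0,0,0,0],[0,0,0,0],[0,0,0,0]]]' 0.035 45
python3 -m creep '[[[0,0,0,0],[0,0,0,0],[0,0,0,0],[0,0,0,0],[0,0,0,0]]]'
```

```text
t: 4.62
position: [0.5736, 0.0993, 0.0139]
tcp_rot: [-3.141, 0.0, 1.739]
force: [0.4, -0.1, -1.0]
width: 0.822
finger_force: 0.0
t: 5.03
position: [0.5747, 0.1002, 0.0106]
tcp_rot: [3.139, 0.0, 1.74]
force: [-0.5, -0.4, -0.0]
width: 0.822
finger_force: 0.0
t: 5.45
position: [0.5743, 0.1002, 0.0103]
tcp_rot: [3.14, 0.0, 1.74]
force: [-2.5, -0.3, 7.1]
width: 0.524
finger_force: 45.3
t: 5.87
position: [0.5743, 0.1002, 0.0103]
tcp_rot: [3.14, 0.0, 1.74]
force: [-1.8, -0.2, 7.3]
width: 0.523
finger_force: 45.3
```

```bash
python3 -m creep '[[[0,0,-0.01,0],[0,0,-0.035,0],[0,0,-0.07,0],[0,0,-0.11,0],[0,0,-0.14,0]]]'
python3 -m creep '[[[-0.03,0,-0.005,-6],[-0.06,0,-0.01,-12],[-0.09,0,-0.01,-18],[-0.12,0,-0.01,-24],[-0.12,0,-0.01,-24]]]'
python3 - <<'E'
from h import *
delta([.547,-.130,.16],1.34); T,o=tool(); print(o['qpos'],o['width'],o['finger_force'])
E
```

```text
t: 6.28
position: [0.5739, 0.1005, 0.1526]
tcp_rot: [3.14, -0.0, 1.74]
force: [2.1, 0.9, -1.5]
width: 0.522
finger_force: 46.4
t: 6.7
position: [0.5945, -0.0271, 0.1594]
tcp_rot: [-3.139, 0.004, 2.157]
force: [-0.3, -1.2, -2.2]
width: 0.521
finger_force: 46.4
delta mm [-59.4 -96.6  -0.1] turn 46.8 | pos [ 0.5945 -0.0271  0.1594] yaw 123.6 tilt [-3.139  0.004] q7 0.258 t 6.7
[ 0.33449077  0.51761194 -0.55124409  1.70143288  0.31601326  1.01261305
  0.25834436] 0.521262592178194 46.35222617536783
```

```bash
for i in 1 2 3; do python3 -m creep '[[[0,0,0,-7],[0,0,0,-14],[0,0,0,-21],[0,0,0,-28],[0,0,0,-35]]]' | grep rot; done
python3 -m creep '[[[0,0,0,-7],[0,0,0,-10],[0,0,0,-10],[0,0,0,-10],[0,0,0,-10]]]'
python3 - <<'E'
from h import *
np.set_printoptions(precision=4,suppress=True)
delta([.547,-.130,.16]); T,o=tool(); print(o['qpos'],o['width'],o['finger_force'])
p=shot('wrist'); f=p['frame']
for t,z in dict(stud_top=.105,shoulder=.075,thread_end=.092).items():
    for d in place_of(p,t)[:1]: print(t,round(d['confidence'],2),np.round(d['location']),onz(p,d['location'],z))
f2=f.copy(); c=(.547,-.130)
for z,r in((.014,.042),(.075,.018),(.105,.004)):
  cv2.polylines(f2,[np.int32([px(p,[c[0]+r*np.cos(a),c[1]+r*np.sin(a),z]) for a in np.arange(0,6.3,.1)])],True,(0,0,255),1)
u=np.int32(px(p,[*c,.08])); print(u); np.save('pics/p.npy',f)
f2=np.hstack([f2[max(0,u[1]-100):u[1]+100,max(0,u[0]-65):u[0]+65],f[max(0,u[1]-100):u[1]+100,max(0,u[0]-65):u[0]+65]])
cv2.imwrite('pics/w4.png',cv2.resize(f2,None,fx=3,fy=3))
E
```

```text
tcp_rot: [-3.141, -0.0, 2.775]
tcp_rot: [-3.141, -0.0, -2.897]
tcp_rot: [-3.141, -0.001, -2.287]
t: 8.37
position: [0.5939, -0.0182, 0.1595]
tcp_rot: [-3.141, -0.0, -2.12]
force: [-0.5, -0.1, -1.6]
width: 0.52
finger_force: 46.4
delta mm [119.8 -18.3  -0.4] turn 0 | pos [ 0.5939 -0.0182  0.1595] yaw -121.5 tilt [-3.141 -0.   ] q7 1.984 t 8.3667
[ 0.603   0.6794 -1.041   1.6809  0.6337  1.1583  1.9835] 0.5197121916973713 46.40142498537898
stud_top 0.85 [283.  38.] [ 0.5481 -0.1319  0.105 ]
thread_end 0.73 [287.  45.] [ 0.5482 -0.1298  0.092 ]
[289  47]
```

View pics/w4.png

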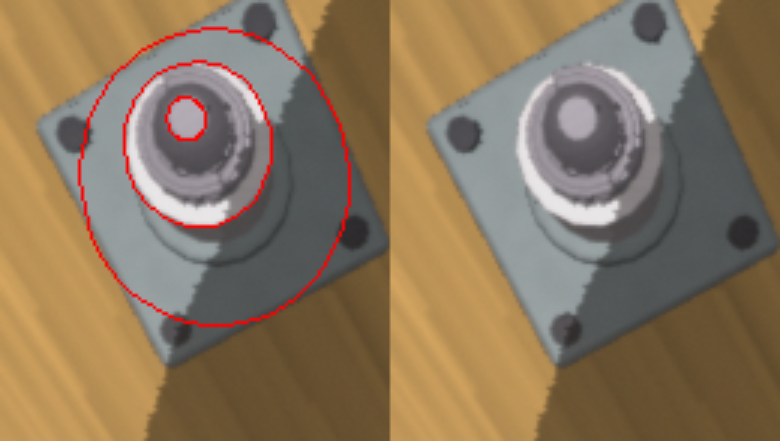

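The overlay at (0.547,-0.130) matches the shoulder circle and the stud tip, so I'll go above the stud.

```bash
python3 -m creep '[[[0.03,-0.005,0,0],[0.06,-0.01,0,0],[0.09,-0.014,0,0],[0.115,-0.018,0,0],[0.1205,-0.0185,0,0]]]'
python3 -m creep '[[[0,0,0.01,0],[0,0,0.025,0],[0,0,0.035,0],[0,0,0.035,0],[0,0,0.035,0]]]'
python3 - <<'E'
from h import *
np.set_printoptions(precision=4,suppress=True)
delta([.5467,-.1308,.1]); T,o=tool(); print(o['qpos'],o['force'],o['ft_torque'])
p=shot('wrist'); cv2.imwrite('pics/w5.png',p['frame'])
p=shot('scene'); cv2.imwrite('pics/s5.png',cv2.resize(p['frame'][200:330,180:320],None,fx=4,fy=4))
E
```

```text
t: 8.98
position: [0.5454, -0.1361, 0.1586]
tcp_rot: [3.141, -0.004, -2.124]
force: [-0.4, -0.3, -2.2]
width: 0.524
finger_force: 46.4
t: 9.4
position: [0.547, -0.1296, 0.1238]
tcp_rot: [3.14, 0.0, -2.116]
force: [1.3, 0.5, -0.4]
width: 0.525
finger_force: 46.4
delta mm [ 1.2 -0.4 23.8] turn 0 | pos [ 0.547  -0.1296  0.1238] yaw -121.2 tilt [3.14 0.  ] q7 2.133 t 9.4
[ 0.8278  0.682  -1.0428  1.7953  0.6695  1.068   2.1329] [ 1.2722  0.5099 -0.3717] [-0.0169 -0.0015 -0.0172]
```

View pics/w5.png

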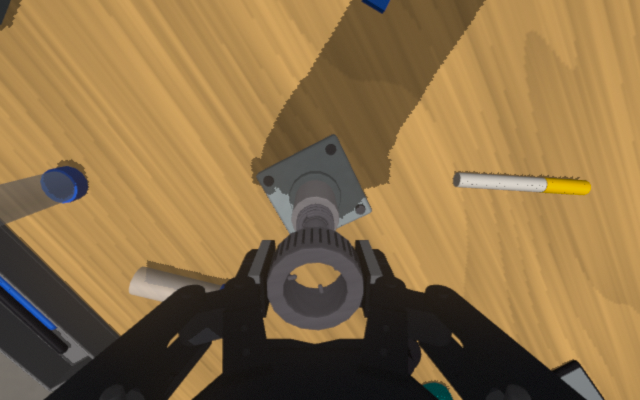

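View pics/s5.png

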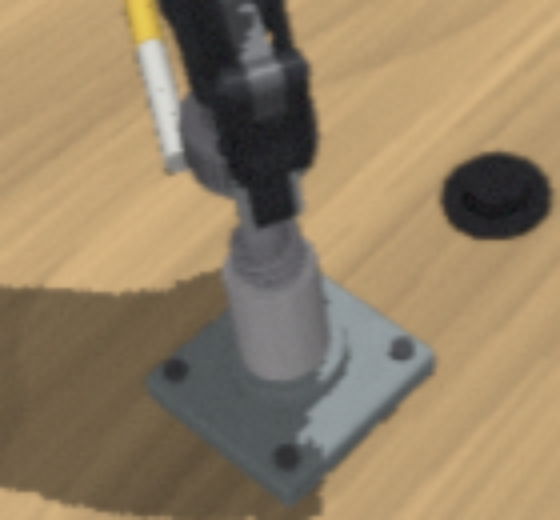

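The ring is held upright, its top rim centred near (317,288), rim bottom at row about 328, rim sides at columns 267 and 365. The stud is visible behind it at (317,215).

Run:
```python
from h import *
np.set_printoptions(precision=1,suppress=True)
T,o=tool(); p=shot('wrist')
for zt in(.031,.034,.037):
  for ox in(-.002,-.001,0,.001):
    P=np.array([px(p,(T@np.array([ox+.023*np.cos(a),.023*np.sin(a),-zt,1]))[:3]) for a in np.arange(0,6.3,.05)])
    I=np.array([px(p,(T@np.array([ox+.0145*np.cos(a),.0145*np.sin(a),-zt,1]))[:3]) for a in np.arange(0,6.3,.05)])
    print(zt,ox,P.min(0),P.max(0),'bore',I.min(0),I.max(0))
f=p['frame'][225:340,255:380]
cv2.imwrite('pics/w6.png',cv2.resize(f,None,fx=5,fy=5))
```

```text
0.031 -0.002 [266.4 245. ] [363.8 327.9] bore [284.4 261.7] [345.7 313.9]
0.031 -0.001 [266.3 243. ] [363.9 326.3] bore [284.3 259.8] [345.8 312.2]
0.031 0 [266.2 241. ] [364.  324.6] bore [284.3 257.9] [345.9 310.5]
0.031 0.001 [266. 239.] [364.1 323. ] bore [284.2 255.9] [346.  308.8]
0.034 -0.002 [265.3 248.3] [364.8 332.5] bore [283.7 265.3] [346.4 318.3]
0.034 -0.001 [265.2 246.2] [365.  330.9] bore [283.7 263.3] [346.5 316.6]
0.034 0 [265.1 244.2] [365.1 329.2] bore [283.6 261.3] [346.6 314.9]
0.034 0.001 [265.  242.1] [365.2 327.6] bore [283.5 259.4] [346.7 313.1]
0.037 -0.002 [264.2 251.7] [366.  337.3] bore [283. 269.] [347.1 322.9]
0.037 -0.001 [264.1 249.6] [366.1 335.7] bore [282.9 267. ] [347.2 321.2]
0.037 0 [263.9 247.5] [366.2 334. ] bore [282.9 265. ] [347.3 319.4]
0.037 0.001 [263.8 245.4] [366.4 332.3] bore [282.8 263. ] [347.4 317.7]
```

View pics/w6.png

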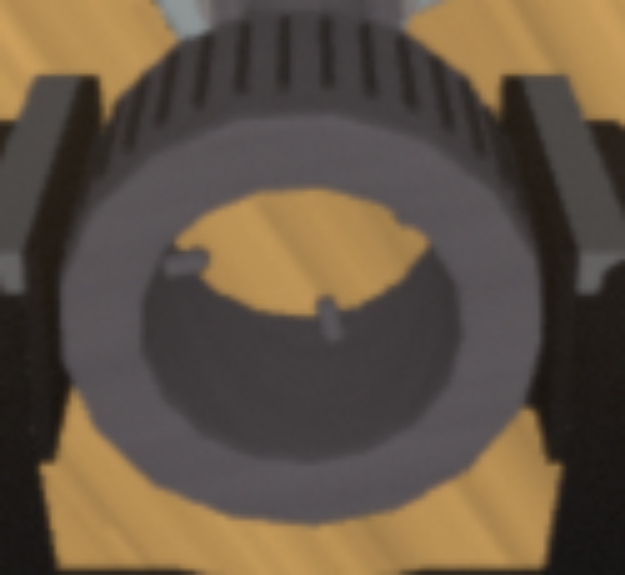

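```bash
python3 -m creep '[[[0.0018,0,0.01,0],[0.0018,0,0.02,0],[0.0018,0,0.024,0],[0.0018,0,0.028,0],[0.0018,0,0.028,0]]]'
python3 -m creep '[[[0,0,0.002,0],[0,0,0.004,0],[0,0,0.006,0],[0,0,0.006,0],[0,0,0.006,0]]]'
python3 -m creep '[[[0,0,0.001,0],[0,0,0.002,0],[0,0,0.003,0],[0,0,0.004,0],[0,0,0.004,0]]]'
python3 -c "
from h import *
T,o=tool(); print(T[:3,:3].T@o['force'],o['ft_torque'])"
```

```text
t: 9.97
position: [0.5456, -0.1323, 0.0951]
tcp_rot: [3.14, -0.001, -2.117]
force: [-0.6, 0.2, -1.3]
width: 0.52
finger_force: 46.4
t: 10.38
position: [0.5462, -0.1323, 0.0903]
tcp_rot: [-3.142, -0.0, -2.117]
force: [0.5, -0.4, -1.7]
width: 0.516
finger_force: 46.4
t: 10.8
position: [0.5461, -0.1323, 0.0861]
tcp_rot: [3.141, -0.0, -2.117]
force: [0.5, -0.7, -1.6]
width: 0.518
finger_force: 46.4
[ 0.37977657 -0.77258651  1.55789125] [-0.03219335  0.02208426 -0.08952119]
```

```bash
for i in 1 2; do python3 -m creep '[[[0,0,0.001,0],[0,0,0.002,0],[0,0,0.003,0],[0,0,0.003,0],[0,0,0.003,0]]]' | egrep 'pos|for'; 
python3 -c "
from h import *
T,o=tool(); print(T[:3,:3].T@o['force'],o['ft_torque'])"; done
```

```text
position: [0.5462, -0.1323, 0.0832]
force: [0.4, 0.9, -1.8]
finger_force: 46.4
[-0.99490289  0.13777613  1.79757539] [-0.01862904 -0.00220308  0.02040764]
position: [0.5462, -0.1323, 0.0802]
force: [-0.6, 0.5, -1.2]
finger_force: 46.4
[-0.07189837  0.78503222  1.22414409] [-0.03006698 -0.02471775 -0.02605354]
```

```bash
for i in 1 2; do python3 -m creep '[[[0,0,0.0005,0],[0,0,0.001,0],[0,0,0.0015,0],[0,0,0.0015,0],[0,0,0.0015,0]]]' | egrep 'pos|for'; 
python3 -c "
from h import *
T,o=tool(); print(T[:3,:3].T@o['force'],o['ft_torque'])"; done
```

```text
position: [0.5462, -0.1323, 0.0788]
force: [-0.5, 0.3, -1.7]
finger_force: 46.4
[0.02541775 0.55684825 1.66209896] [ 0.03812526 -0.05736627  0.03287371]
position: [0.5464, -0.1323, 0.0776]
force: [-1.3, -0.5, 4.5]
finger_force: 46.9
[ 1.0795945   0.82937764 -4.49680017] [-0.10968713  0.19219532  0.03595338]
```

```bash
cat > s.py <<'E'
from h import *
A=[];J=[]
for i in range(4):
    T,o=tool(); A.append(np.r_[T[:3,:3].T@o['force'],o['ft_torque']]); J.append(o['joint_torque'][6])
    if i<3: capture('wrist')
print('F/M',np.round(np.mean(A,0),3),'j7',np.round(np.mean(J),3),'q7',o['qpos'][6].round(2),'q3',o['qpos'][2].round(2),'q5',o['qpos'][4].round(2),'pos',np.round(np.array(o['position'])*1e3,2),'yaw',np.degrees(o['tcp_rot'][2]).round(1),'t',round(o['t'],2),'w',round(o['width'],3))
E
python3 s.py
for i in 1 2; do python3 -m creep '[[[0,0.0002,0,7],[-0.00005,0.0004,0,14],[-0.0001,0.0006,0,21],[-0.0001,0.0006,0,21],[-0.0001,0.0006,0,21]]]' >/dev/null; python3 s.py; done
```

```text
F/M [ 1.207  0.733 -4.789 -0.088  0.27   0.014] j7 -0.013 q7 2.08 q3 -0.99 q5 0.73 pos [ 546.36 -132.31   77.53] yaw -121.3 t 12.62 w 0.52
F/M [-0.326  0.253 -0.973  0.121 -0.012 -0.022] j7 -0.259 q7 1.77 q3 -0.91 q5 0.67 pos [ 545.86 -131.66   77.27] yaw -142.1 t 13.18 w 0.517
F/M [ 4.00e-01 -3.79e-01  1.46e+00  1.30e-02 -1.00e-03  2.20e-02] j7 -0.244 q7 1.46 q3 -0.82 q5 0.6 pos [ 545.25 -131.41   77.06] yaw -163.1 t 13.75 w 0.52
```

```bash
for i in 1 2; do python3 -m creep '[[[0,0.0002,0.00035,7],[-0.00005,0.0004,0.0007,14],[-0.0001,0.0006,0.001,21],[-0.0001,0.0006,0.001,21],[-0.0001,0.0006,0.001,21]]]' >/dev/null; python3 s.py; done
```

```text
F/M [-0.387  0.457  0.859  0.086  0.006  0.006] j7 -0.237 q7 1.15 q3 -0.73 q5 0.54 pos [ 545.34 -130.75   76.2 ] yaw 175.9 t 14.32 w 0.522
F/M [ 0.32   0.461 -0.425  0.169  0.004 -0.03 ] j7 -0.226 q7 0.84 q3 -0.64 q5 0.47 pos [ 545.61 -130.05   75.3 ] yaw 154.9 t 14.88 w 0.524
```

```bash
for i in 1 2; do python3 -m creep '[[[0,0.0002,0.00025,7],[-0.00005,0.0004,0.0005,14],[-0.0001,0.0006,0.0007,21],[-0.0002,0.0008,0.0009,28],[-0.0002,0.0008,0.0009,28]]]' >/dev/null; python3 s.py; done
```

```text
F/M [ 0.872 -0.136 -0.445  0.141  0.065 -0.004] j7 -1.112 q7 0.44 q3 -0.52 q5 0.38 pos [ 546.07 -129.43   74.39] yaw 127.0 t 15.45 w 0.516
F/M [ 1.227 -0.494 -0.584  0.19   0.053 -0.015] j7 -1.089 q7 0.03 q3 -0.39 q5 0.29 pos [ 546.83 -129.08   73.48] yaw 99.0 t 16.02 w 0.517
```

```bash
for i in 1 2 3; do python3 -m creep '[[[0,0.0002,0.00025,7],[-0.00005,0.0004,0.0005,14],[-0.0001,0.0006,0.0007,21],[-0.0002,0.0008,0.0009,28],[-0.0002,0.0008,0.0009,28]]]' >/dev/null; python3 s.py; done
```

```text
F/M [ 0.729 -0.225 -0.566  0.263  0.057 -0.001] j7 -1.072 q7 -0.37 q3 -0.26 q5 0.19 pos [ 547.66 -129.12   72.54] yaw 71.1 t 16.58 w 0.518
F/M [ 0.038 -0.66  -0.537  0.163  0.083 -0.002] j7 -1.067 q7 -0.77 q3 -0.13 q5 0.1 pos [ 548.3  -129.69   71.65] yaw 43.1 t 17.15 w 0.52
F/M [-0.009 -1.497 -0.482  0.227  0.084 -0.022] j7 -1.055 q7 -1.17 q3 0.0 q5 -0.0 pos [ 548.68 -130.38   70.72] yaw 15.1 t 17.72 w 0.521
```

Threaded cleanly to here. The last joint can't do the rest in one go, so I'll regrasp now, centring the tool on the stud axis.

```bash
python3 -m creep '[[[0,0,0,0],[0,0,0,0],[0,0,0,0],[0,0,0,0],[0,0,0,0]]]' 0.064 | egrep 'pos|for|wid'
python3 s.py
python3 -m creep '[[[-0.0017,0,0,0],[-0.0017,0,0,-7],[-0.0017,0,0,-14],[-0.0017,0,0,-21],[-0.0017,0,0,-28]]]' | egrep 'for|wid'
for i in 1 2 3; do python3 -m creep '[[[0,0,0,-7],[0,0,0,-14],[0,0,0,-21],[0,0,0,-28],[0,0,0,-35]]]' | egrep ' for|forc'; done
python3 -m creep '[[[0,0,0,-7],[0,0,0,-14],[0,0,0,-20],[0,0,0,-20],[0,0,0,-20]]]' | egrep 'pos|for'
python3 s.py
```

```text
position: [0.5487, -0.1306, 0.0708]
force: [0.1, 0.2, 0.9]
width: 0.751
finger_force: 0.0
F/M [-0.167  0.103 -0.049 -0.008  0.014  0.012] j7 0.014 q7 -1.17 q3 0.01 q5 -0.0 pos [ 548.74 -130.5    70.82] yaw 14.7 t 18.28 w 0.75
force: [-0.1, 0.3, -1.0]
width: 0.75
finger_force: 0.0
force: [0.3, -0.7, -0.2]
finger_force: 0.0
force: [-0.9, 0.1, 0.2]
finger_force: 0.0
force: [0.2, 0.5, 0.3]
finger_force: 0.0
position: [0.5469, -0.1311, 0.0706]
force: [-0.1, -0.4, 0.2]
finger_force: 0.0
F/M [-0.361  0.094 -0.236 -0.01  -0.007  0.014] j7 0.231 q7 1.02 q3 -0.7 q5 0.52 pos [ 547.08 -130.9    70.86] yaw 167.5 t 20.52 w 0.753
```

```bash
for i in 1 2; do python3 -m creep '[[[0,0,0,0],[0,0,0,0],[0,0,0,0],[0,0,0,0],[0,0,0,0]]]' 0.035 45 | egrep 'pos|for|wid'; done; python3 s.py
python3 -m creep '[[[0,0,0.00025,7],[0,0,0.0005,14],[0,0,0.0007,21],[0,0,0.0009,28],[0,0,0.0009,28]]]' >/dev/null; python3 s.py
```

```text
position: [0.5472, -0.1309, 0.071]
force: [-1.7, -0.1, 3.8]
width: 0.531
finger_force: 45.4
position: [0.5472, -0.1309, 0.071]
force: [-1.9, -0.2, 4.9]
width: 0.528
finger_force: 45.5
F/M [ 1.705 -0.7   -5.174 -0.056  0.322 -0.027] j7 0.017 q7 1.02 q3 -0.7 q5 0.52 pos [ 547.18 -130.9    70.97] yaw 167.7 t 21.5 w 0.529
F/M [ 0.093  0.494 -3.053  0.135 -0.157 -0.024] j7 -1.114 q7 0.62 q3 -0.57 q5 0.43 pos [ 547.53 -130.61   70.08] yaw 139.9 t 22.07 w 0.525
```

```bash
for i in 1 2; do python3 -m creep '[[[0,0,0.00025,7],[0,0,0.0005,14],[0,0,0.0007,21],[0,0,0.0009,28],[0,0,0.0009,28]]]' >/dev/null; python3 s.py; done
python3 -m creep '[[[0,0,0.0002,6],[0,0,0.0004,12],[0,0,0.0004,12],[0,0,0.0004,12],[0,0,0.0004,12]]]' >/dev/null; python3 s.py
```

```text
F/M [ 0.717  0.577 -4.637  0.174  0.03  -0.062] j7 -1.059 q7 0.21 q3 -0.45 q5 0.34 pos [ 547.21 -130.74   69.08] yaw 112.0 t 22.63 w 0.532
F/M [ 1.034 -1.074 -6.424  0.261  0.247 -0.059] j7 -0.867 q7 -0.19 q3 -0.32 q5 0.24 pos [ 546.91 -130.63   68.15] yaw 83.9 t 23.2 w 0.528
F/M [ 0.716 -0.843 -5.535  0.171  0.165 -0.072] j7 0.054 q7 -0.36 q3 -0.26 q5 0.2 pos [ 547.   -130.79   67.7 ] yaw 71.9 t 23.77 w 0.533
```

```bash
for i in 1 2 3; do python3 -m creep '[[[0,0,0.0002,6],[0,0,0.0003,12],[0,0,0.0003,12],[0,0,0.0003,12],[0,0,0.0003,12]]]' >/dev/null; python3 s.py; done
```

```text
F/M [ 0.981 -1.723 -5.909  0.308  0.252 -0.056] j7 0.05 q7 -0.53 q3 -0.21 q5 0.16 pos [ 546.79 -130.58   67.32] yaw 60.0 t 24.33 w 0.53
F/M [ 0.428 -1.864 -4.459  0.272  0.259 -0.057] j7 0.076 q7 -0.7 q3 -0.15 q5 0.11 pos [ 546.84 -130.81   66.96] yaw 47.8 t 24.9 w 0.531
F/M [ 0.216 -1.911 -3.03   0.339  0.2   -0.045] j7 0.052 q7 -0.87 q3 -0.09 q5 0.07 pos [ 546.97 -130.79   66.71] yaw 35.8 t 25.47 w 0.527
```

```bash
for i in 1 2 3; do python3 -m creep '[[[0,0,0.0002,6],[0,0,0.0004,12],[0,0,0.0004,12],[0,0,0.0004,12],[0,0,0.0004,12]]]' >/dev/null; python3 s.py; done
```

```text
F/M [ 0.171 -1.893 -3.002  0.423  0.214 -0.023] j7 0.047 q7 -1.04 q3 -0.04 q5 0.03 pos [ 547.09 -130.78   66.37] yaw 23.8 t 26.03 w 0.528
F/M [-0.405 -1.888 -2.393  0.329  0.31  -0.013] j7 0.045 q7 -1.21 q3 0.02 q5 -0.02 pos [ 547.04 -130.94   66.  ] yaw 11.8 t 26.6 w 0.527
F/M [-1.335 -1.454 -5.011  0.331  0.412 -0.051] j7 0.032 q7 -1.38 q3 0.08 q5 -0.06 pos [ 547.18 -130.93   65.84] yaw -0.2 t 27.17 w 0.532
```

```bash
for i in 1 2; do python3 -m creep '[[[0,0,0.0001,4],[0,0,0.0002,8],[0,0,0.0002,8],[0,0,0.0002,8],[0,0,0.0002,8]]]' >/dev/null; python3 s.py; done
```

```text
F/M [-2.535 -0.855 -7.359  0.329  0.576 -0.053] j7 0.04 q7 -1.49 q3 0.12 q5 -0.09 pos [ 547.13 -130.99   65.78] yaw -8.2 t 27.73 w 0.525
F/M [-2.972 -1.145 -8.701  0.391  0.647 -0.043] j7 0.057 q7 -1.6 q3 0.15 q5 -0.12 pos [ 547.25 -130.96   65.74] yaw -16.2 t 28.3 w 0.529
```

```bash
for i in 1 2; do python3 -m creep '[[[0,0,0,4],[0,0,0,8],[0,0,0,8],[0,0,0,8],[0,0,0,8]]]' >/dev/null; python3 s.py; done
```

```text
F/M [-3.23  -0.847 -9.109  0.417  0.67  -0.061] j7 0.051 q7 -1.71 q3 0.19 q5 -0.15 pos [ 547.26 -130.99   65.76] yaw -24.2 t 28.87 w 0.528
F/M [-2.782  0.433 -8.526  0.427  0.669 -0.069] j7 0.065 q7 -1.82 q3 0.23 q5 -0.18 pos [ 547.27 -130.96   65.76] yaw -32.2 t 29.43 w 0.526
```

```bash
for i in 1 2 3; do python3 -m creep '[[[0,0,0,3],[0,0,0,6],[0,0,0,6],[0,0,0,6],[0,0,0,6]]]' >/dev/null; python3 s.py; done
```

```text
F/M [-2.81  -0.474 -8.903  0.414  0.613 -0.091] j7 0.077 q7 -1.91 q3 0.26 q5 -0.2 pos [ 547.31 -130.99   65.75] yaw -38.2 t 30.0 w 0.529
F/M [-3.813  0.083 -8.737  0.487  0.635 -0.134] j7 0.124 q7 -1.99 q3 0.29 q5 -0.23 pos [ 547.28 -130.97   65.74] yaw -44.3 t 30.57 w 0.533
F/M [-2.862  0.599 -9.02   0.51   0.674 -0.185] j7 0.182 q7 -2.07 q3 0.32 q5 -0.25 pos [ 547.26 -130.89   65.75] yaw -50.3 t 31.13 w 0.527
```

Seated at about 0.185 N m, rising 0.05 per 6°. Now I back it off half a turn.

```bash
python3 -m creep '[[[0,0,0,-7],[0,0,-0.0001,-14],[0,0,-0.0002,-21],[0,0,-0.0003,-28],[0,0,-0.0005,-35]]]' >/dev/null; python3 s.py
for i in 1 2; do python3 -m creep '[[[0,0,-0.0002,-7],[0,0,-0.0005,-14],[0,0,-0.0007,-21],[0,0,-0.0009,-28],[0,0,-0.0012,-35]]]' >/dev/null; python3 s.py; done
```

```text
F/M [-0.86  -1.175 -3.288  0.424  0.137  0.011] j7 -0.283 q7 -1.59 q3 0.15 q5 -0.12 pos [ 547.33 -131.01   65.92] yaw -15.4 t 31.7 w 0.532
F/M [ 0.983 -1.332 -0.173  0.278  0.054  0.011] j7 -0.267 q7 -1.11 q3 -0.02 q5 0.01 pos [ 546.75 -131.06   66.58] yaw 19.3 t 32.27 w 0.526
F/M [ 0.822 -0.996  1.024  0.216  0.09   0.007] j7 -0.26 q7 -0.61 q3 -0.18 q5 0.14 pos [ 546.75 -131.04   67.79] yaw 54.2 t 32.83 w 0.531
```

Forces are light, so I'll do the remaining 75°.

```bash
for i in 1 2; do python3 -m creep '[[[0,0,-0.0002,-7],[0,0,-0.0005,-14],[0,0,-0.0007,-21],[0,0,-0.0009,-28],[0,0,-0.0012,-35]]]' >/dev/null; python3 s.py; done
python3 -m creep '[[[0,0,-0.0002,-6],[0,0,-0.0002,-6],[0,0,-0.0002,-6],[0,0,-0.0002,-6],[0,0,-0.0002,-6]]]' >/dev/null; python3 s.py
```

```text
F/M [ 0.808 -0.29   1.826  0.116  0.046 -0.015] j7 -0.258 q7 -0.11 q3 -0.35 q5 0.26 pos [ 546.8  -131.08   69.  ] yaw 89.2 t 33.4 w 0.531
F/M [ 0.369  0.43   1.242  0.119 -0.003 -0.006] j7 -0.257 q7 0.39 q3 -0.51 q5 0.38 pos [ 546.89 -130.95   70.23] yaw 124.2 t 33.97 w 0.53
F/M [0.023 0.045 1.793 0.109 0.026 0.012] j7 -0.073 q7 0.48 q3 -0.53 q5 0.4 pos [ 547.08 -130.88   70.69] yaw 130.6 t 34.53 w 0.529
```

```bash
python3 -m creep '[[[0,0,0,0],[0,0,0,0],[0,0,0,0],[0,0,0,0],[0,0,0,0]]]' 0.07 | egrep 'pos|for|wid'
python3 -m creep '[[[0,0,-0.005,0],[0,0,-0.02,0],[0,0,-0.04,0],[0,0,-0.065,0],[0,0,-0.09,0]]]' | egrep 'pos|for|wid'
python3 -m creep '[[[-0.02,0,-0.01,0],[-0.04,0,-0.02,0],[-0.06,0,-0.02,0],[-0.06,0,-0.02,0],[-0.06,0,-0.02,0]]]' | egrep 'pos|for|wid'
python3 - <<'E'
from h import *
p=shot('wrist'); q=shot('scene')
a=cv2.resize(p['frame'],(640,400)); b=cv2.resize(q['frame'][190:330,180:404],(640,400))[:, :]
c=np.hstack([a[:,100:500],b[:,:400]]); cv2.imwrite('pics/e.png',c)
E
```

```text
position: [0.5472, -0.1309, 0.0708]
force: [-0.3, -0.3, 0.2]
width: 0.82
finger_force: 0.0
position: [0.5467, -0.1307, 0.1618]
force: [0.6, -0.6, 0.0]
width: 0.819
finger_force: 0.0
position: [0.5864, -0.1772, 0.1808]
force: [-0.7, -0.1, -0.6]
width: 0.816
finger_force: 0.0
```

View pics/e.png

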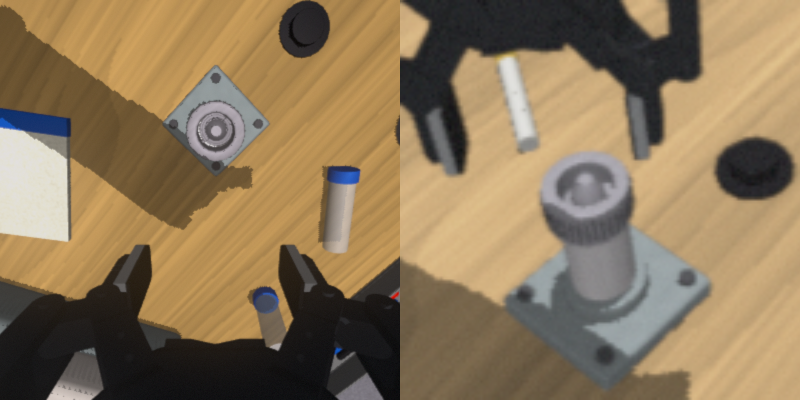

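The ring sits level on the stud, at (215,130) in the wrist half and (587,195) in the scene half. The gripper is clear and nothing else has moved.

```bash
python3 -c "
from plant import *
print(finish_job())"
```

```text
the job is handed in; nothing more can be done
None
```

The ring gauge was screwed down until it bottomed on the shoulder (about 0.19 N m), backed off half a turn and left on the thread with the gripper clear; the job was handed in at about 36 s of the 72 s allowed.

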